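# Press the bronze bushing home in the grain mill

## Task

Pick up the brass-coloured bushing from the coaster, feel for the bore in the aluminium block on top of the green grain mill, and press the bushing in, narrow end down, until its shoulder sits flush on the block; then let go of it. Use a measured push: 6 to 25 N is enough all the way, and forcing it, on the rim or at the end, could crack the block. Leave the jam jar and the salt shaker where they stand.

Things in the scene. Friction and masses are not known exactly. Their poses are not given: they have to be found in the camera images.
- bushing: flanged bushing, brass-coloured, loose, 120 to 200 g, standing on the coaster, round about z. Origin: centre of its foot (underside), z up. From the foot up: sleeve 30 mm in diameter, 24 mm long, with a small lead-in chamfer (1 x 2 mm) at the foot; flange 46 mm in diameter, 5 mm thick, its underside is the shoulder; collar 34 mm in diameter, 18 mm high, to grip it by. 47 mm high in all.
- bushing_shoulder (a point): centre of the shoulder (underside of the flange), 24 mm above the bushing's foot.
- bushing_collar (a point): point on the bushing's axis to grip at, 38 mm above its foot, 9 mm above the flange; the collar reaches 9 mm farther up.
- mill: green cast grain mill, fixed to the worktop; base 124 x 112 mm. Origin: centre of its underside, z up. On top an aluminium bearing block 80 x 80 x 30 mm, screw heads 2.5 mm high at its corners, a vertical bore in its middle. The block is screwed tight, but 3 to 7 mm off the mill's axis, to a side that the measured poses do not show: it must be felt or seen.
- mill_top (a point): on the mill's axis at the height of the block's top face, 106 mm above the worktop, axes as the mill's; the bore's centre lies 3 to 7 mm aside of it. Bore: 32 mm in diameter, through the 30 mm block, sharp at the mouth. From 7 mm below the mouth four sprung beads in its wall grip the sleeve: pressing it on takes 6 to 15 N until the shoulder meets the rigid block.
- rest_coaster: round wooden coaster 94 mm in diameter, 10 mm thick, fixed to the worktop; the bushing stands on it, foot 10 mm above the worktop. Origin: centre of its underside.
- jar_jam: full jam jar with a white lid, 68 mm in diameter, 84 mm high, a loose bystander. Origin: centre of its underside.
- salt_shaker: salt shaker of glass with a grey top, 44 mm in diameter, 90 mm high, a loose bystander. Origin: centre of its underside.
Things that resemble listed ones, but are neither listed nor needed, are in the scene too. There is more than one size of the bushing; the job needs the smallest.

How it is judged:
On the way:
1. the bushing's foot has entered the bore by more than 4 mm, upright (z of bushing in the frame of mill_top below -0.004 m and horizontal distance between bushing and mill_top below 0.01 m and angle between bushing's own z axis and vertical below 0.2 rad).
At the end, for the whole second after the job is handed in: the bushing stands in the bore of the mill's block, narrow end down, upright within 0.05 rad, its shoulder within 1.5 mm of the block's top face all round, released and at rest (z of bushing_shoulder in the frame of mill_top below 0.0015 m and horizontal distance between bushing and mill_top below 0.01 m and angle between bushing's own z axis and vertical below 0.05 rad and linear speed of bushing below 0.02 m/s); the robot touches nothing.
It fails at once if the bushing is forced: its contact forces on the block add up to more than 75 N (the beads' own squeeze, about 20 N, included) (contact force between bushing and mill above 75 N).
It fails at once if the robot itself loads the mill with more than 40 N (contact force between the arm and mill above 40 N).
It fails at once if the jam jar is moved more than 20 mm (distance of jar_jam from where it was at the start of the episode above 0.02 m).
It fails at once if the salt shaker is moved more than 20 mm (distance of salt_shaker from where it was at the start of the episode above 0.02 m).
It also fails if it takes over 72 s, if anything falls off the work surface, if the arm or the gripper's body presses on something with over 40 N, if the wrist force passes 120 N, or if a joint passes its speed limit or range.

## Robot

A 6-joint arm with a two-finger parallel gripper is mounted at the origin on a cart in front of the work surface, level with it; the furniture and walls round the work are solid. World frame = base frame: x ahead of the robot, y to its left, z up, the work surface at z = 0. Lengths are in m, angles in rad, forces in N, time in s.
With the tool pointing down it reaches from about 0.425 to 0.95 m from the base axis. Payload 3.5 kg.
Tool frame: the origin (TCP) lies at the very end of the fingers, on their centre line; the grasp point (between the pads) lies 19 mm behind it; z points along the fingers, y is the line along which they close (so a half turn about z gives the same grasp; the last joint's range is limited). The gripper opens to 85 mm and grips with 20 to 120 N. Pads are 22 mm wide; open, the fingers measure 114 mm over their backs; the gripper's body (76 mm by 85 mm) begins 54 mm behind the grasp point. The pads swing forward as they close: fully open they stand 13 mm farther back than shut.
Start: joints at [0.96, 0.286, 1.577, -0, 1.279, -0.15], TCP at [0.3, 0.605, 0.192] pointing down, gripper open.
Joint ranges: [-2.77, 2.77], [-0.9, 2.22], [0.21, 2.48], [-1.53, 4.67], [0.24, 2.81], [-2.84, 2.84]. Speed limits (rad/s): [2.79, 2.79, 3.14, 3.14, 3.14, 3.14].

## Interface

Orientations are given as a unit quaternion [x, y, z, w].
In Python, from plant import ctrl gives the robot as it stands.
- The arm moves only by the tool carry_out, never from a script. Its argument "deltas" is one flat list of numbers, 6 for each row, row after row: the shift along the tool's x, y, z in m, then the turn, a rotation vector about the tool's x, y, z in rad. A call has 1 to 5 rows; each row is the pose to reach, as a shift and turn from the pose commanded when the call began, along the tool's axes at that moment; what a row does not reach only later rows make up. A row lasts 1/8 s, in which the tool goes at most 62.5 mm and 10.7 degrees, less where a joint would pass 70% of its speed; a pose out of reach is approached as far as the arm can. A call with a gripper value outside its range is refused whole. "grip" is the opening in per cent of the stroke, from 0 (shut) to 100 (fully open), set as the call begins (left out, the last holds). The fingers move at their own pace and stop on an object; "grip_force" is the grip in N (left out, the last holds). Time passes only in rows, so rows that repeat a pose let the fingers close. It gives the time, the measured TCP pose, the force, the opening and the grip force at its end, in the units of the state.
- ctrl.get_state(): the state, without advancing time (a new reading comes with each control period).
- ctrl.read_camera(name): name is "scene" or "top" or "wrist"; returns (picture, depth): 420x560x3 uint8, red, green, blue; 420x560 float32, m along the optical axis (not along the pixel's ray), 0 where there is no reading.
- ctrl.camera_model(name): a dict with "intrinsics" (3x3 intrinsics, pixels), "extrinsics" (4x4, takes a point from world to camera coordinates); the wrist camera has in their place "hand_eye" (4x4, takes a point from camera to tool coordinates, whose origin is the TCP and whose axes are the flange's). Camera axes: x right, y down, z forward; pixel columns grow to the right and rows downward; lengths in m; the calibration is good to about 2 mm. A picture is of the moment at which its call begins: read the wrist's pose just before it. camera_model takes no time and is no camera call.
- ctrl.sign_off(): hands the job in; it is judged then, once.
Trained networks look in the newest picture that a camera, given by its name, has taken for a name from the list of things; names that differ only in an ending like _2 or _b are one class to them, and where a whole thing is asked for, a point or a joint stands for the part that bears it (a point fixed in the world has none). Each returns a list of dicts, best first, with "score" (0 to 1); they miss things now and then, are a little off and sometimes report something else, mostly with a low value. They report only what shows in the picture. A call takes as long as a camera call. They do not tell look-alikes from the thing itself.
- ctrl.find_in(camera, query): "uv" ([column, row] in pixels, amid what is visible of it).
The state is a dict: "time": time; "qpos": joint angles; "dq": joint speeds; "joint_efforts": joint torques, N m; "eef_pos": TCP position; "tcp_rot": TCP orientation; "contact_force": force on the tool from outside, world axes, zero at the start; "wrist_torque": the same for the moment, N m; "opening": opening from 0.0 (shut) to 1.0 (fully open); "finger_force": force on a finger pad.
Only numpy, scipy, OpenCV 4.12 (cv2) and the standard library are available. Lean on these libraries where they do the work, as an engineer would, in place of code of your own. Each camera call takes 0.05 s, during which the arm holds its last target. There are 200 camera calls.

## Working session

There is one attempt and no reset: what is moved stays moved. The work goes in short steps, Python scripts to look and compute and a tool call to move; the robot and the scene stay as the last step left them, time stands still between calls to the robot, and variables do not carry over. Pictures are saved under pics/ and viewed, at most 10 in all, crops included, and the job is handed in when it is done.

Besides the shell and the picture viewer there is one more tool, called after "Request:" by a JSON object that holds its "fn" and its "kwargs". carry_out: Moves the arm, as the interface text tells. Its arguments: {"type":"object","properties":{"deltas":{"type":"array"},"grip":{"type":"number"},"grip_force":{"type":"number"}},"required":["deltas"]}

```bash
mkdir -p pics
cat > h.py <<'E'
import numpy as np, cv2
from plant import ctrl
from scipy.spatial.transform import Rotation as R
def cam(n):
    m=ctrl.camera_model(n); K=np.array(m["intrinsics"])
    if n=="wrist":
        s=ctrl.get_state(); T=np.eye(4); T[:3,:3]=R.from_quat(s["tcp_rot"]).as_matrix(); T[:3,3]=s["eef_pos"]
        return K,T@np.array(m["hand_eye"])
    return K,np.linalg.inv(np.array(m["extrinsics"]))
def cloud(n,d,K,T):
    v,u=np.mgrid[:d.shape[0],:d.shape[1]]
    p=np.stack([(u-K[0,2])*d/K[0,0],(v-K[1,2])*d/K[1,1],d],-1)
    return p@T[:3,:3].T+T[:3,3]
def look(n,save=None):
    K,T=cam(n); im,d=ctrl.read_camera(n)
    if save: cv2.imwrite("pics/"+save,im[:,:,::-1])
    return im,d,cloud(n,d,K,T)
E
python3 - <<'E'
from h import *
for n in("top","scene"):
    im,d,P=look(n,n+"1.png")
    np.savez(n+"1.npz",im=im,d=d,P=P)
    for q in("bushing","mill","rest_coaster","jar_jam","salt_shaker"):
        for r in ctrl.find_in(n,q):
            u,v=np.array(r["uv"]).round().astype(int)
            print(n,q,round(r["score"],2),u,v,P[v,u].round(3))
s=ctrl.get_state();print(s["time"],s["eef_pos"],s["tcp_rot"],s["contact_force"],s["opening"])
E
```

```text
top bushing 0.94 400 232 [ 0.452 -0.219  0.059]
top bushing 0.76 368 232 [ 0.457 -0.133  0.027]
top bushing 0.75 398 195 [ 0.559 -0.219  0.059]
top mill 0.86 273 218 [0.492 0.141 0.104]
top rest_coaster 0.73 354 226 [ 0.478 -0.096  0.007]
top jar_jam 0.88 165 211 [0.52  0.446 0.086]
top salt_shaker 0.76 183 243 [0.43  0.399 0.063]
scene bushing 0.71 400 276 [ 0.551 -0.24   0.06 ]
scene bushing 0.61 378 304 [ 0.436 -0.254  0.057]
scene bushing 0.55 336 282 [ 0.436 -0.137  0.054]
scene mill 0.7 277 232 [0.496 0.103 0.054]
scene rest_coaster 0.79 331 292 [ 0.44  -0.123  0.012]
scene rest_coaster 0.68 336 282 [ 0.436 -0.137  0.054]
scene jar_jam 0.64 199 185 [0.513 0.435 0.061]
scene salt_shaker 0.72 185 204 [0.429 0.402 0.046]
0.6 [0.30011089 0.60460773 0.19193705] [ 2.28377600e-01  9.73572633e-01  1.44111153e-05 -1.38801505e-06] [ 0.67759532 -0.11400728 -0.00673898] 0.9967425433454601
```

Run:
```python
import cv2,numpy as np
a=cv2.imread("pics/top1.png");b=cv2.imread("pics/scene1.png")
ca=cv2.resize(a[170:270,240:440],(800,400),interpolation=cv2.INTER_CUBIC)
cv2.imwrite("pics/crop1.png",ca)
```

```text
(no output)
```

View pics/scene1.png

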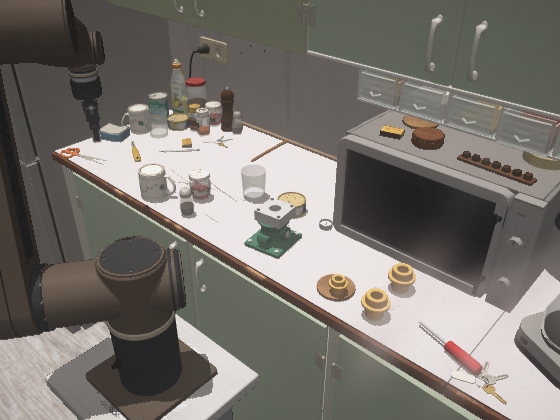

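View pics/crop1.png

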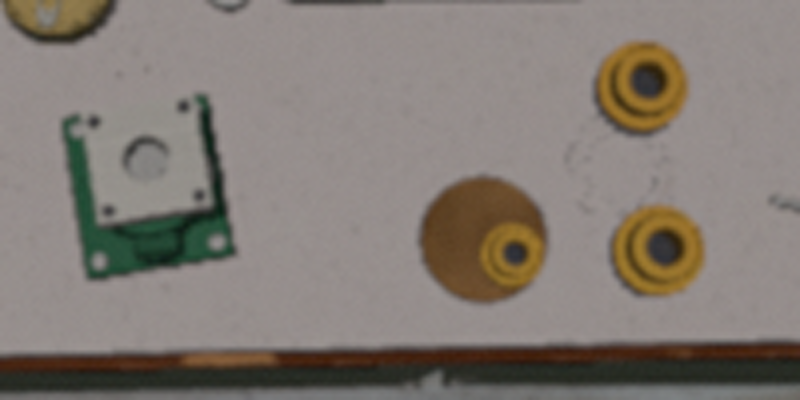

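The top picture shows three candidates: a small bushing on the coaster at (368,233), and two larger ones on the worktop at (400,232) and (398,195). I choose the one on the coaster, which is visibly the smallest. The mill's bore shows at about (277,209).

```bash
cat >> h.py <<'E'
def ray(n,uv,z,KT=None):
    K,T=KT or cam(n); d=T[:3,:3]@np.linalg.solve(K,[uv[0],uv[1],1.]); o=T[:3,3]
    return o+d*(z-o[2])/d[2]
def delta(xyz,yaw=None):
    "shift in tool axes from the present pose to world point; yaw = wanted world angle of tool y (mod pi)"
    s=ctrl.get_state(); M=R.from_quat(s["tcp_rot"]).as_matrix()
    t=None
    if yaw is not None:
        c=np.arctan2(M[1,1],M[0,1]); dy=(yaw-c+np.pi/2)%np.pi-np.pi/2; t=-dy
    print("shift",(M.T@(np.array(xyz)-s["eef_pos"])).round(4),"turn z",t)
E
python3 - <<'E'
from h import *
print(np.array(ctrl.camera_model("wrist")["hand_eye"]).round(3),np.array(ctrl.camera_model("wrist")["intrinsics"]).round(0))
print("bush",ray("top",(368.5,233.2),.057),"bore",ray("top",(276.75,209.5),.106))
P=np.load("top1.npz")["P"];Z=P[...,2]
m=(abs(Z-.106)<.006)&(abs(P[...,0]-.51)<.08)&(abs(P[...,1]-.13)<.08)
q=P[m][:,:2].astype(np.float32);print(m.sum(),cv2.minAreaRect(q))
delta((.45,.13,.25))
E
```

```text
[[ 0.    -0.947 -0.321  0.082]
 [ 1.    -0.     0.001  0.001]
 [-0.001 -0.321  0.947 -0.183]
 [ 0.     0.     0.     1.   ]] [[301.   0. 279.]
 [  0. 301. 205.]
 [  0.   0.   1.]]
bush [ 0.45020177 -0.12986058  0.057     ] bore [0.51540372 0.12990537 0.106     ]
688 ((0.5172887444496155, 0.13263174891471863), (0.08085852116346359, 0.07991771399974823), 8.438520431518555)
shift [-0.3453 -0.3584 -0.0581] turn z None
```

Request:
{"fn": "carry_out", "kwargs": {"deltas": [-0.405,-0.329,-0.058,0,0,0.93,-0.405,-0.329,-0.058,0,0,0.93,-0.405,-0.329,-0.058,0,0,0.93,-0.405,-0.329,-0.058,0,0,0.93,-0.405,-0.329,-0.058,0,0,0.93], "grip": 70}}

```text
time: 1.23
eef_pos: [0.4296, 0.3202, 0.227]
tcp_rot: [0.643, 0.766, 0.0, 0.0]
contact_force: [0.7, -0.5, -0.1]
opening: 0.699
finger_force: 0.0
```

Run:
```python
from h import *
delta((.515,.13,.25),np.radians(10))
```

```text
shift [-0.2021  0.0512 -0.0229] turn z -0.00021011252780800405
```

Request:
{"fn": "carry_out", "kwargs": {"deltas": [-0.202,0.051,-0.023,0,0,0,-0.202,0.051,-0.023,0,0,0,-0.202,0.051,-0.023,0,0,0,-0.202,0.051,-0.023,0,0,0,-0.202,0.051,-0.023,0,0,0]}}

```text
time: 1.85
eef_pos: [0.516, 0.1309, 0.2498]
tcp_rot: [0.642, 0.767, 0.0, 0.0]
contact_force: [0.2, -0.1, 0.2]
opening: 0.702
finger_force: 0.0
```

Run:
```python
from h import *
im,d,P=look("wrist","w1.png"); np.savez("w1.npz",im=im,d=d,P=P)
Z=P[...,2]
m=(abs(Z-.106)<.004)&(abs(P[...,0]-.515)<.06)&(abs(P[...,1]-.13)<.06)
print(m.sum(),np.median(Z[m]),cv2.minAreaRect(P[m][:,:2].astype(np.float32)))
# hole in the mask
mm=m.astype(np.uint8)
cs,hi=cv2.findContours(mm,cv2.RETR_CCOMP,cv2.CHAIN_APPROX_NONE)
for c,h in zip(cs,hi[0]):
    if h[3]>=0 and cv2.contourArea(c)>100:
        print(cv2.contourArea(c),cv2.fitEllipse(c)); q=np.array([P[v,u] for u,v in c[:,0]]); print(cv2.minEnclosingCircle(q[:,:2].astype(np.float32)),cv2.fitEllipse(q[:,:2].astype(np.float32)))
delta((.45,-.13,.15))
```

```text
4434 0.10706371284758912 ((0.518922746181488, 0.1323588788509369), (0.07994569092988968, 0.08071780949831009), 8.329219818115234)
626.0 ((280.4922180175781, 179.4419403076172), (27.438268661499023, 29.13604736328125), 88.32567596435547)
((0.5187006592750549, 0.13298022747039795), 0.016703112050890923) ((0.518696129322052, 0.13276784121990204), (0.032310206443071365, 0.03251597657799721), 107.58769226074219)
shift [-0.2463 -0.1109  0.0994] turn z None
```

View pics/w1.png

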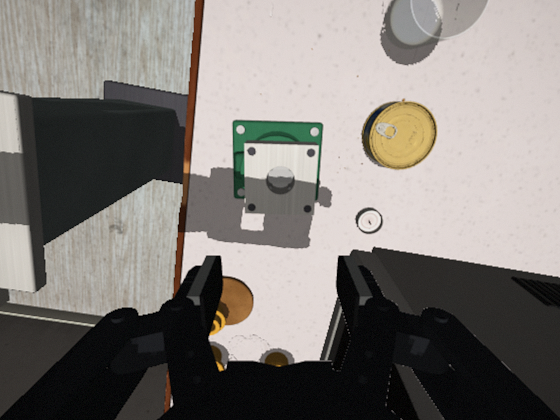

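The wrist view shows the block in the middle with the bore at (280,179), which is at world (0.519, 0.133). The coaster with the small bushing is at (225,310). Next I go to the bushing.

Request:
{"fn": "carry_out", "kwargs": {"deltas": [-0.246,-0.111,0.095,0,0,0,-0.246,-0.111,0.095,0,0,0,-0.246,-0.111,0.095,0,0,0,-0.246,-0.111,0.095,0,0,0,-0.246,-0.111,0.095,0,0,0]}}

```text
time: 2.52
eef_pos: [0.4489, -0.1299, 0.1532]
tcp_rot: [0.641, 0.768, -0.0, -0.001]
contact_force: [0.6, 0.3, 0.3]
opening: 0.699
finger_force: 0.0
```

Request:
{"fn": "carry_out", "kwargs": {"deltas": [0,0,0,0,0,0,0,0,0,0,0,0]}}

```text
time: 2.78
eef_pos: [0.4505, -0.1283, 0.1547]
tcp_rot: [0.64, 0.768, 0.0, 0.0]
contact_force: [0.4, 0.5, 0.3]
opening: 0.698
finger_force: 0.0
```

Run:
```python
from h import *
im,d,P=look("wrist","w2.png"); np.savez("w2.npz",im=im,d=d,P=P)
Z=P[...,2]
for lo,hi in((.053,.062),(.034,.044)):
    m=(Z>lo)&(Z<hi)&(abs(P[...,0]-.45)<.04)&(abs(P[...,1]+.13)<.04)
    q=P[m]; print(m.sum(),np.median(q[:,2]),cv2.minEnclosingCircle(q[:,:2].astype(np.float32)))
cv2.imwrite("pics/w2c.png",cv2.resize(im[80:380,130:430,::-1],(600,600)))
s=ctrl.get_state();print(s["eef_pos"],s["contact_force"])
```

```text
139 0.05326601079491111 ((0.4538651406764984, -0.12922553718090057), 0.016232451424002647)
634 0.039511959108741807 ((0.45388826727867126, -0.12964019179344177), 0.023038038983941078)
[ 0.45074565 -0.12819916  0.154986  ] [ 0.17323106  0.15252725 -0.10609068]
```

View pics/w2c.png

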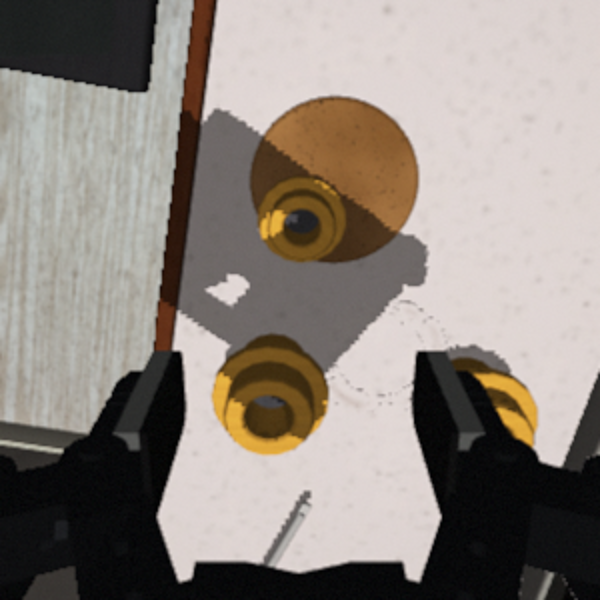

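The crop shows the bushing on the coaster at crop (303,222). Its flange measures 46 mm across, so it is the small one; the larger ones are at (268,395) and (490,410). I move down to grasp.

Run:
```python
from h import *
delta((.4538,-.1295,.042),np.radians(10))
```

```text
shift [-0.0018  0.0027  0.113 ] turn z 0.007482629453978484
```

Request:
{"fn": "carry_out", "kwargs": {"deltas": [-0.002,0.003,0.05,0,0,0,-0.002,0.003,0.09,0,0,0,-0.002,0.003,0.105,0,0,0,-0.002,0.003,0.113,0,0,0,-0.002,0.003,0.113,0,0,0]}}

```text
time: 3.45
eef_pos: [0.4543, -0.131, 0.0424]
tcp_rot: [0.64, 0.768, 0.0, 0.001]
contact_force: [-0.5, 0.2, 0.3]
opening: 0.697
finger_force: 0.0
```

Request:
{"fn": "carry_out", "kwargs": {"deltas": [0,0,0,0,0,0,0,0,0,0,0,0,0,0,0,0,0,0,0,0,0,0,0,0,0,0,0,0,0,0], "grip": 30, "grip_force": 60}}

```text
time: 4.08
eef_pos: [0.4534, -0.131, 0.0415]
tcp_rot: [0.641, 0.768, 0.0, -0.0]
contact_force: [-0.4, -0.2, 0.5]
opening: 0.301
finger_force: 0.0
```

Request:
{"fn": "carry_out", "kwargs": {"deltas": [0,0,0,0,0,0,0,0,0,0,0,0,0,0,0,0,0,0], "grip": 10}}

```text
time: 4.45
eef_pos: [0.4534, -0.1309, 0.0414]
tcp_rot: [0.641, 0.768, -0.0, -0.0]
contact_force: [-0.2, -0.2, 0.3]
opening: 0.1
finger_force: 0.0
```

Run:
```python
from h import *
im,d,P=look("wrist","w3.png"); s=ctrl.get_state()
print(s["opening"],s["finger_force"],s["eef_pos"],s["contact_force"])
cv2.imwrite("pics/w3c.png",cv2.resize(im[120:370,155:405,::-1],(600,600)))
```

```text
0.09635362081156829 0.0 [ 0.45343974 -0.13093511  0.04144298] [ 0.96033009  0.28627638 -0.36518345]
```

View pics/w3c.png

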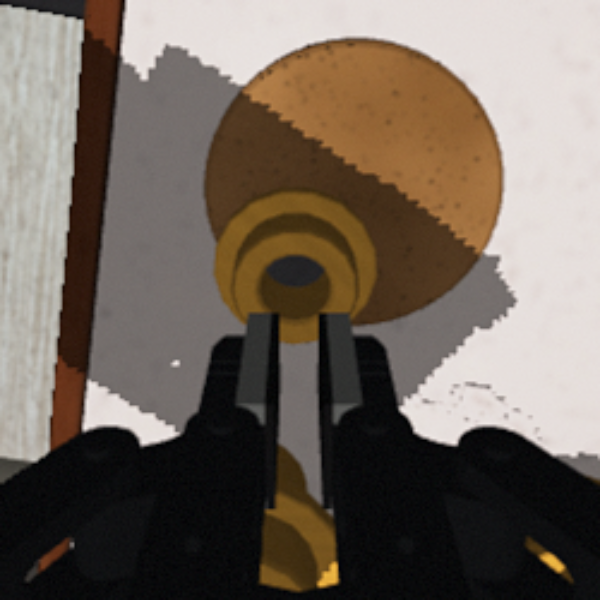

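The picture shows the fingers closed to 8 mm at crop (300,315), with the bushing untouched at (297,275). They have not met the collar. I check the depth of the finger tips.

Run:
```python
from h import *
im,d,P=look("wrist")
K,T=cam("wrist");s=ctrl.get_state();M=R.from_quat(s["tcp_rot"]).as_matrix()
Q=(P-s["eef_pos"])@M
for cu,cv in((260,318),(260,340),(260,370),(260,398),(340,318),(340,398),(272,330),(272,450),(272,500),(290,215),(297,335)):
    u,v=round(155+cu/2.4),round(120+cv/2.4); print(cu,cv,d[v,u].round(4),"tool",Q[v,u].round(4),"world",P[v,u].round(4))
m=(P[...,2]>.034)&(P[...,2]<.044)&(abs(P[...,0]-.45)<.04)&(abs(P[...,1]+.13)<.04);print(cv2.minEnclosingCircle(P[m][:,:2].astype(np.float32)),np.median(P[m][:,2]))
```

```text
260 318 0.1509 tool [ 0.0116 -0.0068 -0.0479] world [ 0.4446 -0.1207  0.0893]
260 340 0.1426 tool [ 0.011  -0.0064 -0.0569] world [ 0.4452 -0.1212  0.0983]
260 370 0.1329 tool [ 0.0109 -0.0059 -0.0671] world [ 0.4457 -0.1213  0.1086]
260 398 0.1239 tool [ 0.011  -0.0054 -0.0766] world [ 0.4462 -0.1211  0.118 ]
340 318 0.1509 tool [ 0.0116  0.0102 -0.0479] world [ 0.4614 -0.1176  0.0893]
340 398 0.1257 tool [ 0.01    0.0087 -0.0751] world [ 0.4602 -0.1195  0.1165]
272 330 0.1465 tool [ 0.0109 -0.0042 -0.0528] world [ 0.4474 -0.1209  0.0943]
272 450 0.1265 tool [ 0.0008 -0.0034 -0.0773] world [ 0.4499 -0.1308  0.1188]
272 500 0.1288 tool [-0.0089 -0.0035 -0.0781] world [ 0.4516 -0.1403  0.1196]
290 215 0.1927 tool [ 0.0175 -0.0007 -0.0017] world [ 0.4496 -0.1138  0.0432]
297 335 0.1936 tool [-0.0133  0.0012 -0.0113] world [ 0.457  -0.1438  0.0527]
((0.4537174701690674, -0.1297644078731537), 0.023189837113022804) 0.03961850298940532
```

The finger tips are really about 48 mm behind the reported TCP: the depth puts them at z = 0.089, and nothing was touched on closing. I open, descend 35 mm while watching the force, and check again by sight.

Request:
{"fn": "carry_out", "kwargs": {"deltas": [0,0,0,0,0,0,0,0,0,0,0,0,0,0,0,0,0,0,0,0,0,0,0,0], "grip": 65}}

```text
time: 5.05
eef_pos: [0.4534, -0.1309, 0.0415]
tcp_rot: [0.641, 0.768, -0.0, -0.0]
contact_force: [-0.1, -1.3, -0.0]
opening: 0.648
finger_force: 0.0
```

Request:
{"fn": "carry_out", "kwargs": {"deltas": [0.001,0,0.01,0,0,0,0.001,0,0.02,0,0,0,0.001,0,0.03,0,0,0,0.001,0,0.035,0,0,0,0.001,0,0.035,0,0,0]}}

```text
time: 5.68
eef_pos: [0.4529, -0.1298, 0.0058]
tcp_rot: [0.641, 0.768, -0.0, -0.001]
contact_force: [0.1, -0.1, 1.1]
opening: 0.653
finger_force: 0.0
```

```bash
cat >> h.py <<'E'
def tips():
    im,d,P=look("wrist"); s=ctrl.get_state();M=R.from_quat(s["tcp_rot"]).as_matrix()
    Q=(P-s["eef_pos"])@M
    m=(abs(Q[...,0]-.011)<.0015)&(Q[...,2]<-.03)&(Q[...,2]>-.075)&(abs(Q[...,1])<.05)&(d>0)
    for sg in(-1,1):
        q=Q[m&(sg*Q[...,1]>0)]; 
        if len(q): print("pad",sg,len(q),"tip z",np.percentile(q[:,2],98).round(4),"inner y",np.percentile(sg*q[:,1],3).round(4)*sg)
    print(s["time"],s["opening"],s["finger_force"],s["eef_pos"].round(4),s["contact_force"].round(2))
    return im,d,P,Q
E
python3 - <<'E'
from h import *
im,d,P,Q=tips()
cv2.imwrite("pics/w4c.png",cv2.resize(im[120:370,155:405,::-1],(600,600)))
E
```

```text
pad -1 727 tip z -0.0329 inner y -0.0025
pad 1 756 tip z -0.0328 inner y 0.0024
5.725 0.6502704265112949 0.0 [ 0.4532 -0.1299  0.0063] [0.12 0.16 0.16]
```

View pics/w4c.png

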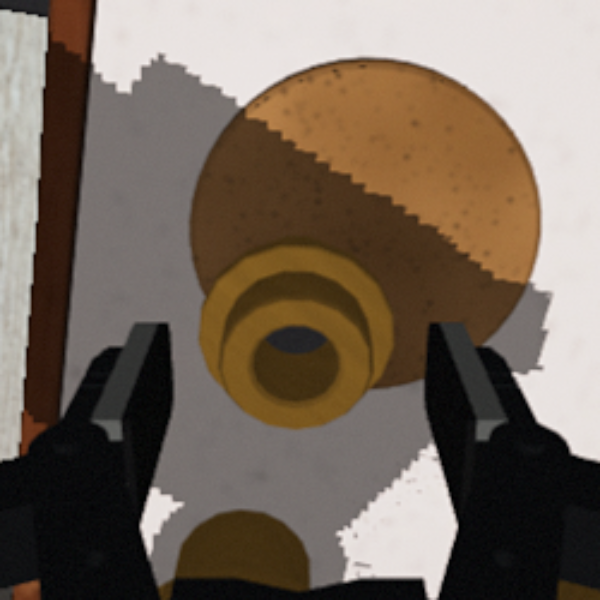

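The fingers straddle the collar evenly: inner edges at crop (172,330) and (425,330), bushing at (297,340). I lower 12 mm more and close.

Request:
{"fn": "carry_out", "kwargs": {"deltas": [0,0,0.005,0,0,0,0,0,0.009,0,0,0,0,0,0.012,0,0,0,0,0,0.012,0,0,0]}}

```text
time: 6.22
eef_pos: [0.453, -0.1298, -0.0059]
tcp_rot: [0.641, 0.768, -0.0, -0.0]
contact_force: [-0.0, -0.2, -0.4]
opening: 0.654
finger_force: 0.0
```

Request:
{"fn": "carry_out", "kwargs": {"deltas": [0,0,0,0,0,0,0,0,0,0,0,0,0,0,0,0,0,0,0,0,0,0,0,0,0,0,0,0,0,0], "grip": 25, "grip_force": 60}}

```text
time: 6.85
eef_pos: [0.4533, -0.1301, -0.0049]
tcp_rot: [0.641, 0.768, -0.0, -0.0]
contact_force: [-1.2, 0.5, 5.6]
opening: 0.486
finger_force: 59.9
```

Run:
```python
from h import *
im,d,P,Q=tips()
```

```text
pad -1 752 tip z -0.044 inner y -0.0021
pad 1 799 tip z -0.0438 inner y 0.0026
6.9 0.4840801598361078 59.866313338279724 [ 0.4533 -0.13   -0.0049] [-2.84  0.4   5.56]
```

Run:
```python
from h import *
im,d,P,Q=tips()
cv2.imwrite("pics/w5c.png",cv2.resize(im[170:330,200:360,::-1],(600,600),interpolation=cv2.INTER_CUBIC))
```

```text
pad -1 754 tip z -0.0441 inner y -0.0021
pad 1 789 tip z -0.0441 inner y 0.0025
6.95 0.48604813732561203 59.8668497800827 [ 0.4533 -0.13   -0.0049] [-2.28  1.    5.41]
```

View pics/w5c.png

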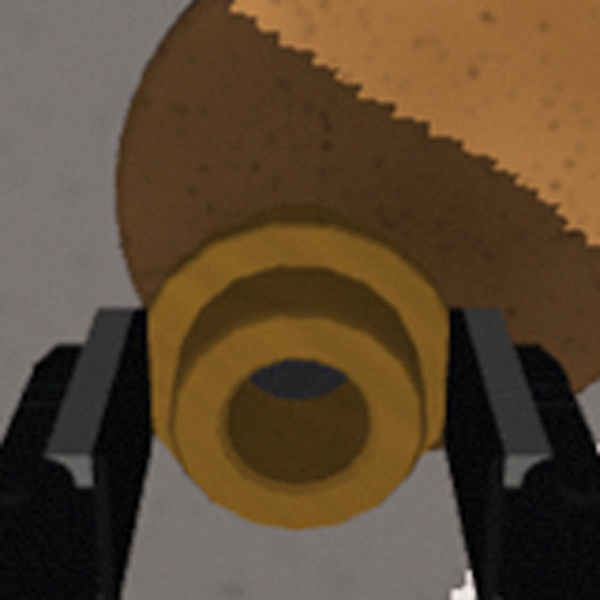

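The picture shows the pads clamping the flange at crop (148,400) and (448,400), so they are too low. I open, raise 5 mm and close on the collar.

Request:
{"fn": "carry_out", "kwargs": {"deltas": [0,0,0,0,0,0,0,0,0,0,0,0,0,0,-0.003,0,0,0,0,0,-0.005,0,0,0,0,0,-0.005,0,0,0], "grip": 65}}

```text
time: 7.58
eef_pos: [0.4535, -0.1301, -0.0003]
tcp_rot: [0.641, 0.768, 0.0, 0.0]
contact_force: [0.4, -0.2, -0.7]
opening: 0.653
finger_force: 0.0
```

Request:
{"fn": "carry_out", "kwargs": {"deltas": [0,0,0,0,0,0,0,0,0,0,0,0,0,0,0,0,0,0,0,0,0,0,0,0,0,0,0,0,0,0], "grip": 20, "grip_force": 60}}

```text
time: 8.2
eef_pos: [0.4537, -0.1302, -0.0002]
tcp_rot: [0.641, 0.768, 0.0, 0.0]
contact_force: [0.8, -0.2, 3.8]
opening: 0.374
finger_force: 59.9
```

Run:
```python
from h import *
im,d,P,Q=tips()
Z=P[...,2]
for lo,hi in((.053,.064),(.034,.044)):
    m=(Z>lo)&(Z<hi)&(abs(P[...,0]-.453)<.03)&(abs(P[...,1]+.13)<.03);print(cv2.minEnclosingCircle(P[m][:,:2].astype(np.float32)),np.median(Z[m]))
```

```text
pad -1 756 tip z -0.0394 inner y -0.0022
pad 1 783 tip z -0.0394 inner y 0.0027
8.25 0.369028312686462 59.858731627464294 [ 4.537e-01 -1.302e-01 -2.000e-04] [0.48 0.04 3.96]
((0.4537844657897949, -0.12284520268440247), 0.02944241650402546) 0.05619668029495348
((0.4537450671195984, -0.12246822565793991), 0.021512074396014214) 0.03961658643831413
```

Request:
{"fn": "carry_out", "kwargs": {"deltas": [0,0,-0.02,0,0,0,0,0,-0.07,0,0,0,0,0,-0.13,0,0,0,0,0,-0.15,0,0,0,0,0,-0.15,0,0,0]}}

```text
time: 8.88
eef_pos: [0.4537, -0.1302, 0.1503]
tcp_rot: [0.641, 0.768, 0.0, 0.001]
contact_force: [-0.2, 0.8, -2.2]
opening: 0.372
finger_force: 59.9
```

Run:
```python
from h import *
im,d,P=look("wrist","w6.png"); s=ctrl.get_state();M=R.from_quat(s["tcp_rot"]).as_matrix()
Q=(P-s["eef_pos"])@M; np.savez("w6.npz",Q=Q,im=im)
yel=(im[...,0].astype(int)-im[...,2]>50)
near=(abs(Q[...,0])<.035)&(abs(Q[...,1])<.035)&(Q[...,2]<-.02)&(Q[...,2]>-.075)
h=Q[near&yel][:,2]; print(np.histogram(h,bins=np.arange(-.075,-.019,.003)))
for lo,hi in((-.060,-.053),(-.042,-.034)):
    m=near&yel&(Q[...,2]>lo)&(Q[...,2]<hi); q=Q[m]
    if len(q)>10: print(len(q),np.median(q[:,2]),cv2.minEnclosingCircle(q[:,:2].astype(np.float32)),q[:,:2].min(0),q[:,:2].max(0))
print(s["time"],s["opening"],s["finger_force"],s["eef_pos"],s["contact_force"],s["wrist_torque"])
delta((.5188,.1328,.15),np.radians(10))
```

```text
(array([   2,    6,    2,    1,    4,    1, 1718,  353,   56,   43,  338,
        706,   20,   13,    1,    0,    0,    0]), array([-0.075, -0.072, -0.069, -0.066, -0.063, -0.06 , -0.057, -0.054,
       -0.051, -0.048, -0.045, -0.042, -0.039, -0.036, -0.033, -0.03 ,
       -0.027, -0.024, -0.021]))
1998 -0.0546746109610002 ((-0.0009303911938332021, 0.001003469922579825), 0.017922179773449898) [-0.01712746 -0.01363799] [0.01615731 0.01794553]
734 -0.04140705796808039 ((0.007787707261741161, 0.002148902043700218), 0.020824860781431198) [-0.0109786  -0.01857571] [0.02196963 0.02287352]
8.925 0.37194851525282985 59.91364359855652 [ 0.45256248 -0.12957874  0.1483947 ] [-0.30089012  0.34206582 -2.89112633] [0.0048027  0.08560409 0.01195097]
shift [ 0.2463  0.1121 -0.0015] turn z 0.005448585496938607
```

Request:
{"fn": "carry_out", "kwargs": {"deltas": [0.175,0.112,0,0,0,0,0.175,0.112,0,0,0,0,0.175,0.112,0,0,0,0,0.175,0.112,0,0,0,0,0.175,0.112,0,0,0,0]}}

```text
time: 9.55
eef_pos: [0.5307, 0.0632, 0.1468]
tcp_rot: [0.64, 0.769, -0.002, -0.002]
contact_force: [-0.3, -0.1, -2.1]
opening: 0.368
finger_force: 60.2
```

Request:
{"fn": "carry_out", "kwargs": {"deltas": [0,0,0,0,0,0,0,0,0,0,0,0]}}

```text
time: 9.8
eef_pos: [0.5316, 0.0609, 0.149]
tcp_rot: [0.641, 0.767, -0.0, -0.0]
contact_force: [-0.2, -0.1, -0.3]
opening: 0.372
finger_force: 60.2
```

Run:
```python
from h import *
for i in range(3):
    K,T=cam("wrist"); s=ctrl.get_state();M=R.from_quat(s["tcp_rot"]).as_matrix()
    im,d,P=look("wrist"); Q=(P-s["eef_pos"])@M
    m=(abs(P[...,2]-.107)<.006)&(abs(Q[...,0]-.07)<.06)&(abs(Q[...,1])<.06)
    cs,hi=cv2.findContours(m.astype(np.uint8),cv2.RETR_CCOMP,cv2.CHAIN_APPROX_NONE)
    for c,h in zip(cs,hi[0]):
        if h[3]>=0 and cv2.contourArea(c)>150:
            q=np.array([Q[v,u] for u,v in c[:,0]]); print(cv2.contourArea(c),"tool z",np.median(q[:,2]),[np.round(x,4) for x in cv2.fitEllipse(q[:,:2].astype(np.float32))])
    print(s["eef_pos"].round(4),s["tcp_rot"].round(4),"blk z",np.median(P[...,2][m]).round(4))
    yel=(im[...,0].astype(int)-im[...,2]>50); c=yel&(abs(Q[...,2]+.055)<.004)&(abs(Q[...,:2]).max(-1)<.03); q=Q[c]
    print("collar",c.sum(),np.median(q[:,2]),np.percentile(q[:,:2],[1,99],axis=0).round(4).tolist())
cv2.imwrite("pics/w7.png",im[:,:,::-1])
```

```text
1585.5 tool z 0.043232303223777656 [array([ 0.0726, -0.0001]), array([0.032, 0.032]), np.float64(74.6178)]
[0.5316 0.0609 0.149 ] [ 6.414e-01  7.672e-01 -4.000e-04 -3.000e-04] blk z 0.1072
collar 2003 -0.05270456703168444 [[-0.015, -0.0139], [0.0158, 0.0165]]
1579.5 tool z 0.04336955024857789 [array([ 0.0726, -0.0003]), array([0.032 , 0.0321]), np.float64(95.528)]
[0.5318 0.0611 0.1492] [ 6.414e-01  7.672e-01 -2.000e-04 -1.000e-04] blk z 0.1072
collar 2007 -0.052719628385513945 [[-0.0151, -0.014], [0.016, 0.0164]]
1579.5 tool z 0.04331252933097359 [array([ 0.0725, -0.0005]), array([0.032 , 0.0321]), np.float64(107.8485)]
[0.5319 0.0612 0.1494] [ 6.414e-01  7.672e-01 -1.000e-04  0.000e+00] blk z 0.1072
collar 2001 -0.052711706975421276 [[-0.0152, -0.0138], [0.0159, 0.0164]]
```

View pics/w7.png

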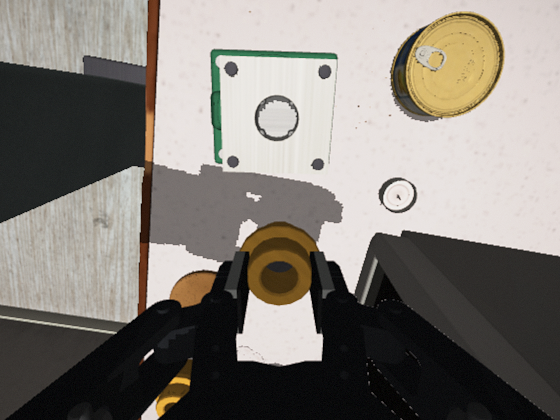

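The picture shows the block's bore at (277,118) and the held bushing at (279,278), upright between the pads. I move over the bore.

Request:
{"fn": "carry_out", "kwargs": {"deltas": [0.0723,-0.0014,0,0,0,0,0.0723,-0.0014,0.02,0,0,0,0.0723,-0.0014,0.038,0,0,0,0.0723,-0.0014,0.038,0,0,0,0.0723,-0.0014,0.038,0,0,0]}}

```text
time: 10.58
eef_pos: [0.5184, 0.1323, 0.1118]
tcp_rot: [0.641, 0.767, 0.0, 0.0]
contact_force: [0.4, 0.1, -1.7]
opening: 0.374
finger_force: 60.2
```

Request:
{"fn": "carry_out", "kwargs": {"deltas": [0,0,0,0,0,0,0,0,0,0,0,0,0,0,0.002,0,0,0,0,0,0.004,0,0,0,0,0,0.006,0,0,0]}}

```text
time: 11.2
eef_pos: [0.5177, 0.1332, 0.1052]
tcp_rot: [0.641, 0.768, -0.0, -0.0]
contact_force: [0.1, 0.4, -2.0]
opening: 0.371
finger_force: 60.2
```

Run:
```python
from h import *
im,d,P=look("wrist","w8.png"); s=ctrl.get_state();print(s["eef_pos"].round(4),s["tcp_rot"].round(4),s["contact_force"].round(2),s["wrist_torque"].round(3),s["opening"])
```

```text
[0.5175 0.1332 0.1049] [ 6.407e-01  7.678e-01 -3.000e-04 -3.000e-04] [-0.88 -0.33 -1.36] [ 0.039  0.023 -0.044] 0.37120357071748666
```

Request:
{"fn": "carry_out", "kwargs": {"deltas": [0,0,0.0015,0,0,0,0,0,0.003,0,0,0,0,0,0.004,0,0,0,0,0,0.005,0,0,0]}}

```text
time: 11.75
eef_pos: [0.5178, 0.1332, 0.1004]
tcp_rot: [0.641, 0.768, -0.0, -0.0]
contact_force: [0.3, -0.4, -1.7]
opening: 0.373
finger_force: 60.2
```

Request:
{"fn": "carry_out", "kwargs": {"deltas": [0,0,0.001,0,0,0,0,0,0.002,0,0,0,0,0,0.002,0,0,0]}}

```text
time: 12.12
eef_pos: [0.5177, 0.1331, 0.0983]
tcp_rot: [0.641, 0.768, -0.0, -0.0]
contact_force: [-0.7, 0.5, -2.3]
opening: 0.372
finger_force: 60.2
```

Request:
{"fn": "carry_out", "kwargs": {"deltas": [0,0,0.001,0,0,0,0,0,0.002,0,0,0,0,0,0.002,0,0,0]}}

```text
time: 12.5
eef_pos: [0.5177, 0.1331, 0.0963]
tcp_rot: [0.641, 0.768, -0.0, -0.0]
contact_force: [-0.6, 1.3, -1.1]
opening: 0.371
finger_force: 60.2
```

Request:
{"fn": "carry_out", "kwargs": {"deltas": [0,0,0.001,0,0,0,0,0,0.002,0,0,0,0,0,0.002,0,0,0]}}

```text
time: 12.88
eef_pos: [0.5177, 0.1332, 0.0943]
tcp_rot: [0.641, 0.768, -0.0, -0.0]
contact_force: [-0.3, -1.0, -1.8]
opening: 0.371
finger_force: 60.2
```

Request:
{"fn": "carry_out", "kwargs": {"deltas": [0,0,0.001,0,0,0,0,0,0.002,0,0,0,0,0,0.002,0,0,0]}}

```text
time: 13.25
eef_pos: [0.5177, 0.1332, 0.0923]
tcp_rot: [0.641, 0.768, -0.0, -0.0]
contact_force: [-0.8, -0.0, -1.6]
opening: 0.371
finger_force: 60.2
```

Request:
{"fn": "carry_out", "kwargs": {"deltas": [0,0,0.001,0,0,0,0,0,0.002,0,0,0,0,0,0.002,0,0,0]}}

```text
time: 13.62
eef_pos: [0.5177, 0.1331, 0.0903]
tcp_rot: [0.641, 0.768, -0.0, -0.0]
contact_force: [-0.2, 0.6, -1.6]
opening: 0.374
finger_force: 60.2
```

Request:
{"fn": "carry_out", "kwargs": {"deltas": [0,0,0.001,0,0,0,0,0,0.002,0,0,0,0,0,0.002,0,0,0]}}

```text
time: 14.0
eef_pos: [0.518, 0.1332, 0.0886]
tcp_rot: [0.641, 0.768, 0.0, 0.0]
contact_force: [0.1, -0.6, -0.6]
opening: 0.373
finger_force: 60.2
```

Request:
{"fn": "carry_out", "kwargs": {"deltas": [0,0,0.001,0,0,0,0,0,0.002,0,0,0,0,0,0.002,0,0,0]}}

```text
time: 14.38
eef_pos: [0.5182, 0.133, 0.0877]
tcp_rot: [0.641, 0.768, -0.0, 0.0]
contact_force: [-2.2, -1.6, 5.1]
opening: 0.374
finger_force: 60.8
```

Request:
{"fn": "carry_out", "kwargs": {"deltas": [0,0,0.001,0,0,0,0,0,0.002,0,0,0,0,0,0.002,0,0,0]}}

```text
time: 14.75
eef_pos: [0.5183, 0.1329, 0.0871]
tcp_rot: [0.64, 0.768, -0.0, 0.0]
contact_force: [-5.7, -2.1, 11.8]
opening: 0.371
finger_force: 61.3
```

The resistance begins about 8 mm below the mouth, where the beads are. I ease off sideways along the felt lateral force and push on.

Request:
{"fn": "carry_out", "kwargs": {"deltas": [-0.0003,-0.001,0,0,0,0,-0.0003,-0.001,0.0005,0,0,0,-0.0003,-0.001,0.001,0,0,0]}}

```text
time: 15.12
eef_pos: [0.5184, 0.1327, 0.0868]
tcp_rot: [0.641, 0.768, 0.001, 0.001]
contact_force: [-5.1, -1.3, 14.2]
opening: 0.369
finger_force: 61.4
```

Run:
```python
from h import *
F=[];E=[];W=[]
for i in range(4):
    im,d,P=look("wrist"); s=ctrl.get_state(); F.append(s["contact_force"]);E.append(s["eef_pos"]);W.append(s["wrist_torque"])
print(np.mean(F,0).round(2),np.mean(E,0).round(4),np.mean(W,0).round(3),s["tcp_rot"].round(4),s["opening"])
cv2.imwrite("pics/w9.png",cv2.resize(im[150:330,190:370,::-1],(600,600)))
```

```text
[-4.18 -0.65 11.62] [0.5183 0.1328 0.0867] [-0.083  0.786  0.004] [0.6406 0.7679 0.0008 0.001 ] 0.3742882005551496
```

View pics/w9.png

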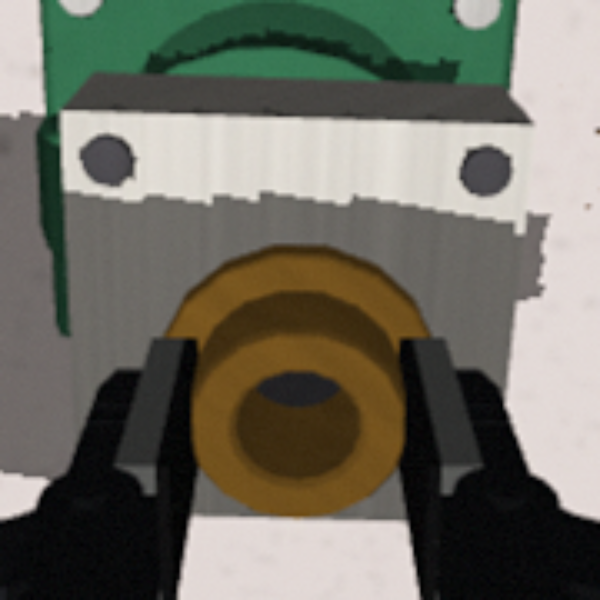

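Run:
```python
from h import *
im,d,P=look("wrist"); s=ctrl.get_state();M=R.from_quat(s["tcp_rot"]).as_matrix();Q=(P-s["eef_pos"])@M
yel=(im[...,0].astype(int)-im[...,2]>50)&(abs(Q[...,:2]).max(-1)<.035)
print(np.histogram(P[...,2][yel],bins=np.arange(.1,.16,.002)))
i=im.astype(int); g=(abs(i[...,0]-i[...,2])<25)&(abs(P[...,2]-.107)<.006)&(abs(P[...,0]-.518)<.04)&(abs(P[...,1]-.133)<.04)
print("block",g.sum(),np.median(P[...,2][g]))
for lo,hi in((.126,.140),(.108,.125)):
    m=yel&(P[...,2]>lo)&(P[...,2]<hi);q=P[m]
    A=np.c_[q[:,:2]-q[:,:2].mean(0),np.ones(len(q))]; print(len(q),np.median(q[:,2]),"slope",np.linalg.lstsq(A,q[:,2],rcond=None)[0].round(4),np.percentile(q[:,:2],[1,99],axis=0).round(4).tolist())
```

```text
(array([   0,    0,    0,    3,    0,    0,    0,    0,    0,    5,    3,
          5,  147,  820,   28,    5,    5,    3,   36, 1614,  303,    0,
          0,    0,    0,    0,    0,    0,    0]), array([0.1  , 0.102, 0.104, 0.106, 0.108, 0.11 , 0.112, 0.114, 0.116,
       0.118, 0.12 , 0.122, 0.124, 0.126, 0.128, 0.13 , 0.132, 0.134,
       0.136, 0.138, 0.14 , 0.142, 0.144, 0.146, 0.148, 0.15 , 0.152,
       0.154, 0.156, 0.158]))
block 7940 0.10716390648472189
2511 0.13890435386642794 slope [ 0.0547 -0.3575  0.135 ] [[0.4999, 0.1179], [0.5352, 0.1547]]
18 0.12259200149021986 slope [-0.0438  0.1515  0.1218] [[0.4973, 0.124], [0.5288, 0.1543]]
```

Request:
{"fn": "carry_out", "kwargs": {"deltas": [-0.0002,-0.001,0.0005,0,0,0,-0.0002,-0.001,0.001,0,0,0,-0.0002,-0.001,0.001,0,0,0]}}

```text
time: 15.75
eef_pos: [0.5173, 0.1324, 0.0838]
tcp_rot: [0.641, 0.768, 0.001, 0.001]
contact_force: [-0.2, 1.1, 5.8]
opening: 0.374
finger_force: 60.8
```

Request:
{"fn": "carry_out", "kwargs": {"deltas": [0,0,0.0005,0,0,0,0,0,0.001,0,0,0,0,0,0.001,0,0,0]}}

```text
time: 16.12
eef_pos: [0.5174, 0.1323, 0.0833]
tcp_rot: [0.641, 0.768, 0.001, 0.001]
contact_force: [-2.1, 0.2, 8.9]
opening: 0.369
finger_force: 61.0
```

Request:
{"fn": "carry_out", "kwargs": {"deltas": [0,-0.0005,0.001,0,0,0,0,-0.0005,0.0015,0,0,0,0,-0.0005,0.002,0,0,0]}}

```text
time: 16.5
eef_pos: [0.5177, 0.1323, 0.0823]
tcp_rot: [0.641, 0.768, 0.002, 0.002]
contact_force: [-1.6, 0.4, 12.4]
opening: 0.379
finger_force: 61.2
```

Request:
{"fn": "carry_out", "kwargs": {"deltas": [0,0,0.0005,0,0,0,0,0,0.001,0,0,0,0,0,0.0015,0,0,0]}}

```text
time: 16.88
eef_pos: [0.5179, 0.1323, 0.081]
tcp_rot: [0.641, 0.768, 0.002, 0.002]
contact_force: [-1.8, 0.0, 11.8]
opening: 0.37
finger_force: 61.2
```

Request:
{"fn": "carry_out", "kwargs": {"deltas": [0,0,0.0007,0,0,0,0,0,0.0014,0,0,0,0,0,0.002,0,0,0]}}

```text
time: 17.25
eef_pos: [0.5179, 0.1323, 0.0791]
tcp_rot: [0.641, 0.768, 0.002, 0.002]
contact_force: [-1.5, 0.1, 12.4]
opening: 0.376
finger_force: 61.2
```

Request:
{"fn": "carry_out", "kwargs": {"deltas": [0,0,0.0007,0,0,0,0,0,0.0014,0,0,0,0,0,0.002,0,0,0]}}

```text
time: 17.62
eef_pos: [0.518, 0.1323, 0.0771]
tcp_rot: [0.641, 0.768, 0.002, 0.002]
contact_force: [-1.5, -0.0, 13.3]
opening: 0.37
finger_force: 61.2
```

```bash
cat >> h.py <<'E'
def height():
    im,d,P=look("wrist"); s=ctrl.get_state();M=R.from_quat(s["tcp_rot"]).as_matrix();Q=(P-s["eef_pos"])@M
    i=im.astype(int); ok=(abs(P[...,0]-.518)<.04)&(abs(P[...,1]-.133)<.04)
    z=P[...,2]; b=np.median(z[ok&(abs(i[...,0]-i[...,2])<25)&(abs(z-.107)<.003)])
    h=z[ok&(i[...,0]-i[...,2]>50)&(z>b-.002)]; n,e=np.histogram(h,bins=np.arange(.104,.15,.001))
    print("block",b.round(4),{round(float(e[k]),3):int(n[k]) for k in range(len(n)) if n[k]>60}); print(s["eef_pos"].round(4),s["contact_force"].round(1),s["tcp_rot"].round(4),s["opening"].round(3))
E
python3 -c "
from h import *
height()"
```

```text
block 0.1072 {0.116: 447, 0.117: 412, 0.118: 68, 0.128: 147, 0.129: 966, 0.13: 781}Traceback (most recent call last):
  File "<string>", line 3, in <module>
    height()
    ~~~~~~^^
  File "h.py", line 42, in height
    print("block",b.round(4),{round(float(e[k]),3):int(n[k]) for k in range(len(n)) if n[k]>60}); print(s["eef_pos"].round(4),s["contact_force"].round(1),s["tcp_rot"].round(4),s["opening"].round(3))
                                                                                                                                                                                ^^^^^^^^^^^^^^^^^^
AttributeError: 'float' object has no attribute 'round'
```

Request:
{"fn": "carry_out", "kwargs": {"deltas": [0,0,0.0007,0,0,0,0,0,0.0014,0,0,0,0,0,0.002,0,0,0]}}

```text
time: 18.05
eef_pos: [0.518, 0.1323, 0.0751]
tcp_rot: [0.641, 0.768, 0.002, 0.002]
contact_force: [-1.5, -1.3, 13.1]
opening: 0.373
finger_force: 61.2
```

Request:
{"fn": "carry_out", "kwargs": {"deltas": [0,0,0.0005,0,0,0,0,0,0.001,0,0,0,0,0,0.0015,0,0,0]}}

```text
time: 18.42
eef_pos: [0.518, 0.1323, 0.0736]
tcp_rot: [0.641, 0.768, 0.002, 0.002]
contact_force: [-2.6, 0.3, 11.4]
opening: 0.369
finger_force: 61.2
```

Request:
{"fn": "carry_out", "kwargs": {"deltas": [0,0,0.0004,0,0,0,0,0,0.0008,0,0,0]}}

```text
time: 18.68
eef_pos: [0.518, 0.1323, 0.0728]
tcp_rot: [0.641, 0.768, 0.002, 0.002]
contact_force: [-2.5, 0.2, 12.5]
opening: 0.372
finger_force: 61.2
```

Request:
{"fn": "carry_out", "kwargs": {"deltas": [0,0,0.0004,0,0,0,0,0,0.0008,0,0,0]}}

```text
time: 18.92
eef_pos: [0.518, 0.1323, 0.0722]
tcp_rot: [0.641, 0.768, 0.002, 0.002]
contact_force: [-2.6, 0.2, 14.9]
opening: 0.369
finger_force: 61.7
```

Request:
{"fn": "carry_out", "kwargs": {"deltas": [0,0,0.0003,0,0,0,0,0,0.0006,0,0,0]}}

```text
time: 19.18
eef_pos: [0.518, 0.1323, 0.0722]
tcp_rot: [0.641, 0.768, 0.002, 0.002]
contact_force: [-3.1, -0.2, 16.5]
opening: 0.374
finger_force: 62.0
```

Request:
{"fn": "carry_out", "kwargs": {"deltas": [0,0,0.0003,0,0,0,0,0,0.0006,0,0,0]}}

```text
time: 19.42
eef_pos: [0.518, 0.1323, 0.0721]
tcp_rot: [0.641, 0.768, 0.001, 0.002]
contact_force: [-5.3, -1.0, 20.6]
opening: 0.37
finger_force: 62.2
```

The bushing has bottomed: z stopped at 0.0721 while the force rose to about 20 N. I check the height, then ease off and release.

```bash
sed -i 's/,s\["opening"\].round(3))$/,s["opening"])/' h.py; python3 -c "
from h import *
height()"
```

```text
block 0.1072 {0.111: 423, 0.112: 470, 0.123: 128, 0.124: 927, 0.125: 838, 0.126: 61}
[0.518  0.1323 0.0721] [-3.8 -0.7 18.6] [0.6406 0.7679 0.0014 0.0018] 0.3743780117094512
```

Request:
{"fn": "carry_out", "kwargs": {"deltas": [0,0,-0.001,0,0,0,0,0,-0.002,0,0,0]}}

```text
time: 19.73
eef_pos: [0.518, 0.1323, 0.0723]
tcp_rot: [0.641, 0.768, 0.002, 0.002]
contact_force: [0.1, 0.6, 8.0]
opening: 0.37
finger_force: 61.1
```

Request:
{"fn": "carry_out", "kwargs": {"deltas": [0,0,0,0,0,0,0,0,0,0,0,0,0,0,0,0,0,0,0,0,0,0,0,0], "grip": 65}}

```text
time: 20.23
eef_pos: [0.515, 0.1322, 0.0691]
tcp_rot: [0.641, 0.768, -0.0, -0.0]
contact_force: [0.4, -0.6, 0.8]
opening: 0.652
finger_force: 0.0
```

Request:
{"fn": "carry_out", "kwargs": {"deltas": [0,0,-0.01,0,0,0,0,0,-0.03,0,0,0,0,0,-0.06,0,0,0,0,0,-0.08,0,0,0,0,0,-0.08,0,0,0]}}

```text
time: 20.85
eef_pos: [0.5172, 0.1323, 0.1525]
tcp_rot: [0.641, 0.768, 0.002, 0.002]
contact_force: [0.1, -0.2, -0.2]
opening: 0.653
finger_force: 0.0
```

```bash
python3 -c "
from h import *
height()
im,d,P=look('wrist','w10.png')"
```

```text
block 0.1072 {0.111: 262, 0.112: 406, 0.113: 71, 0.123: 72, 0.124: 360, 0.125: 437, 0.126: 76}
[0.516  0.1323 0.1507] [ 0.   0.5 -1.3] [0.6407 0.7678 0.0008 0.0008] 0.654124212262858
```

View pics/w10.png

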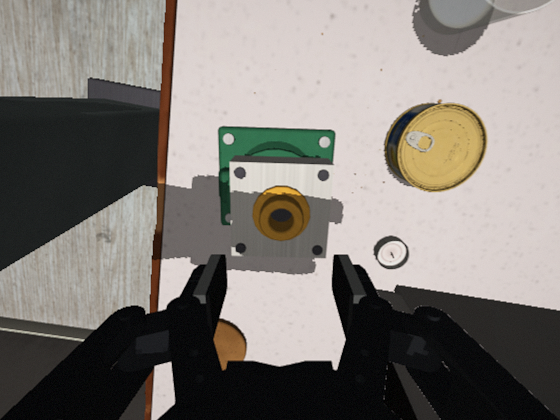

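The picture shows the bushing seated in the block at (281,214) with the gripper clear of it. The flange top is 5 mm above the block, so the shoulder is flush.

```bash
python3 -c "
from h import *
print(ctrl.sign_off())"
```

```text
the job is handed in; nothing more can be done
None
```

The small bushing is pressed into the mill's bore with its shoulder flush on the block (by camera depth), after a push that peaked at about 21 N. It is released and the gripper is clear. The job is handed in, though sign-off returned no verdict.

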